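# Set the roast dial of the pod caddy

## Robot

A 6-joint arm with a two-finger parallel gripper is mounted at the origin on a cart in front of the work surface, level with it; the furniture and walls round the work are solid. World frame = base frame: x ahead of the robot, y to its left, z up, the work surface at z = 0. Lengths are in m, angles in rad, forces in N, time in s.
With the tool pointing down it reaches from about 0.35 to 0.975 m from the base axis. Payload 4.9 kg.
Tool frame: the origin (TCP) lies midway between the tips of the shut fingers; the grasp point (between the pads) lies 19 mm behind it; z points along the fingers, y is the line along which they close (so a half turn about z gives the same grasp; the last joint's range is limited). The gripper opens to 85 mm and grips with 20 to 120 N. Pads are 22 mm wide; open, the fingers measure 114 mm over their backs; the gripper's body (76 mm by 85 mm) begins 54 mm behind the grasp point. The pads swing forward as they close: fully open they stand 13 mm farther back than shut.
Start: joints at [1.1, 0.053, 1.613, -0, 1.476, -0.119], TCP at [0.215, 0.587, 0.231] pointing down, gripper open.
Joint ranges: [-3.01, 3.01], [-1.01, 2.22], [0.06, 2.58], [-1.02, 4.17], [0.09, 2.62], [-3.14, 3.14]. Speed limits (rad/s): [2.57, 2.57, 3.14, 3.14, 3.14, 3.14].

## Interface

Orientations are given as a rotation vector (axis times angle).
In Python, from station import ctrl gives the robot as it stands. The module is installed in compiled form; this text tells all that it offers.
- The arm moves only by the shell command python3 -m handwheel 'ROWS' [OPENING] [FORCE]. ROWS is JSON, a list of rows, each a list of 2 entries, a list of its own where there are three numbers: the shift along the tool's x, y, z in cm, then the turn, a rotation vector about the tool's x, y, z in rad. In form: [[[tx, ty, tz], [ax, ay, az]], ...]. A call has 1 to 5 rows; each row is the pose to reach, as a shift and turn from the pose commanded when the call began, along the tool's axes at that moment; what a row does not reach only later rows make up. A row lasts 1/8 s, in which the tool goes at most 62.5 mm and 10.7 degrees, less where a joint would pass 70% of its speed; a pose out of reach is approached as far as the arm can. A call with a gripper value outside its range is refused whole. OPENING is the gripper's target within -1 to 1 (shut at 1, half-way at 0, fully open at -1), set as the call begins (- or left out, the last holds). The fingers move at their own pace and stop on an object; FORCE is the grip in N (left out, the last holds). Time passes only in rows, so rows that repeat a pose let the fingers close. It gives the time, the measured TCP pose, the force, the opening and the grip force at its end, in the units of the state.
- ctrl.get_obs(): the state, without advancing time (a new reading comes with each control period).
- ctrl.get_image(name): name is "scene" or "top"; returns the picture (420x560x3 uint8, blue, green, red); there is no depth.
- ctrl.calibration(name): a dict with "fx", "fy", "cx", "cy" (pixels), "R" (3x3) and "t" (3): a world point X has camera coordinates R X + t. Camera axes: x right, y down, z forward; pixel columns grow to the right and rows downward; lengths in m; the calibration is good to about 2 mm. A picture is of the moment at which its call begins. calibration takes no time and is no camera call.
- ctrl.finish_job(): hands the job in; it is judged then, once.
Trained networks look in the newest picture that a camera, given by its name, has taken for a name from the list of things; names that differ only in an ending like _2 or _b are one class to them, and where a whole thing is asked for, a point or a joint stands for the part that bears it (a point fixed in the world has none). Each returns a list of dicts, best first, with "score" (0 to 1); they miss things now and then, are a little off and sometimes report something else, mostly with a low value. They report only what shows in the picture. A call takes as long as a camera call. They do not tell look-alikes from the thing itself.
- ctrl.look_for(camera, query): "position" ([column, row] in pixels, amid what is visible of it).
- ctrl.landmark_of(camera, query): "position" ([column, row] in pixels: a listed point, or the origin of a listed thing).
The state is a dict: "t": time; "q": joint angles; "dq": joint speeds; "effort": joint torques, N m; "tool_pos": TCP position; "tool_rot": TCP orientation; "contact_force": force on the tool from outside, world axes, zero at the start; "wrist_torque": the same for the moment, N m; "opening": finger opening in m; "grip_force": force on a finger pad.
Only numpy, scipy, OpenCV 4.12 (cv2) and the standard library are available. Lean on these libraries where they do the work, as an engineer would, in place of code of your own. Each camera call takes 0.05 s, during which the arm holds its last target. There are 200 camera calls.

## Task

The pod caddy's dial must show what is in it. Pull the snug yellow guard cap straight up off the dial knob and stand it on the counter, open side down, without dropping it. Then turn the knob until the window is filled edge to edge by the colour, green or orange, of the foil on the pod standing in the caddy's ring; let go, and leave both pods, the ramekin and the jam jar where they stand.

Things in the scene. Friction and masses are not known exactly. Their poses are not given: they have to be found in the camera images.
- caddy: Fixed black dial housing, 116 x 116 mm and 24 mm high, with a grey sample ring at one side. Origin: centre of its underside on the counter, under the knob axis. x points from the knob away from the window, y points from the knob to the sample ring, z up. A grey collar (38 mm outside, top 36 mm above the counter) surrounds the foot of the knob.
- window (a point): Middle of the white-framed window in the housing's top, 18 x 19 mm, 40 mm from the knob axis towards the caddy's -x; it shows part of the wheel below. Six 60-degree sectors come into it as the knob is turned counter-clockwise (from above): white, green, blue, dark grey, yellow, orange. The start lies round white: green is a sixth of a turn counter-clockwise, orange a sixth clockwise.
- dial (a joint): Angle of wheel and knob, rad, counter-clockwise from above positive, range -2.5 to 2.5. 0: white centred in the window; +1.047: green centred; -1.047: orange centred; a colour fills the window alone within 0.2 rad of its centre. Starts between -0.45 and 0.45, turns stiffly (0.05 N m), stays where it is left.
- knob_grip (a point): Point on the wheel axis, 58 mm above the counter, at which to grip the knob: an upright grey bar 12 mm thick, 30 mm long, 36 to 70 mm above the counter. At dial value 0 the bar lies along the caddy's x (its red mark towards the window); at value q it is turned q counter-clockwise from there. This entry itself does not turn. At first the cap hides the knob.
- cap_center (a point): Centre, half-way up, of the yellow guard cap: upside-down cup, 50 mm across, 54 mm tall; z to its closed top. At first it stands over the knob on the housing (rim 24, top 78 mm above the counter), held by sprung balls: 10 to 15 N upward frees it within 10 mm; raised 50 mm it clears the knob. It turns freely without turning the knob. About 60 g.
- sample_ring (a point): Centre, on the counter, of the grey sample ring (68 mm outside, 62 mm inside, 14 mm high) fixed to the caddy, 100 mm from the knob axis towards the caddy's +y. One of the two pods stands in it.
- pod_green_center (a point): Centre, half-way up, of the coffee pod with dark green foil: white cup, 51 mm across, 43 mm high. Stands either in the sample ring or on the counter beyond the ring.
- pod_orange_center (a point): Centre, half-way up, of the coffee pod with orange-brown foil: white cup, 51 mm across, 43 mm high. Stands either in the sample ring or on the counter beyond the ring.
- ramekin: White porcelain ramekin, 73 mm across, 46 mm high, on the counter to the right, 0.25 m or more from the knob. Origin: centre of its underside.
- jam: Jam jar with a gold lid, 66 mm across, 100 mm high, behind the caddy. Origin: centre of its underside.
Things that resemble listed ones, but are neither listed nor needed, are in the scene too. There is more than one size of the part that bears cap_center; the job needs the smaller. What is shaped like the part that bears pod_green_center but purple is not meant.

How it is judged:
On the way, in this order (a step that is already met when the one before it is completed fails the run):
1. the guard cap stands upright on the counter, off the dial (height (world z) of cap_center between 0.022 and 0.032 m and angle between cap_center's own z axis and vertical below 0.12 rad and horizontal distance between cap_center and knob_grip above 0.08 m), for 0.2 s.
2. the window shows the colour of the pod in the ring (((horizontal distance between pod_green_center and sample_ring below 0.03 m and value of joint dial between 0.847 and 1.247 rad) or (horizontal distance between pod_orange_center and sample_ring below 0.03 m and value of joint dial between -1.247 and -0.847 rad))), for 0.2 s.
At the end, for the whole second after the job is handed in: The cap stands still and upright (within 0.12 rad), open side down, on the counter, more than 80 mm from the knob axis; the dial is at rest within 0.2 rad of the centre of the sector whose colour matches the pod in the sample ring; the robot has let go (all of step 1 and ((horizontal distance between pod_green_center and sample_ring below 0.03 m and value of joint dial between 0.847 and 1.247 rad) or (horizontal distance between pod_orange_center and sample_ring below 0.03 m and value of joint dial between -1.247 and -0.847 rad)) and linear speed of guard_cap below 0.02 m/s and velocity of joint dial between -0.05 and 0.05 rad/s); the robot touches nothing.
It fails at once if a pod is pushed more than 30 mm (distance of any of pod_green_center, pod_orange_center from where it was at the start of the episode above 0.03 m).
It fails at once if the ramekin or the jam jar is pushed more than 30 mm (distance of any of ramekin, jam from where it was at the start of the episode above 0.03 m).
It fails at once if the cap is dropped or thrown (faster than 0.7 m/s while not held) (linear speed of guard_cap above 0.7 m/s and contact force between the fingers and guard_cap below 0.1 N).
It also fails if it takes over 48 s, if anything falls off the work surface, if the arm or the gripper's body presses on something with over 40 N, if the wrist force passes 120 N, or if a joint passes its speed limit or range.

## Working session

There is one attempt and no reset: what is moved stays moved. The work goes in short steps, Python scripts to look and compute and a shell command to move; the robot and the scene stay as the last step left them, time stands still between calls to the robot, and variables do not carry over. Pictures are saved under pics/ and viewed, at most 10 in all, crops included, and the job is handed in when it is done.

```bash
mkdir -p pics; cat > h.py <<'E'
import numpy as np, cv2
from scipy.spatial.transform import Rotation as Rn
from station import ctrl
def proj(cam,X):
    c=ctrl.calibration(cam); p=np.array(c["R"])@np.array(X,float)+np.array(c["t"]).ravel()
    return np.array([c["fx"]*p[0]/p[2]+c["cx"],c["fy"]*p[1]/p[2]+c["cy"]])
def back(cam,uv,z):
    c=ctrl.calibration(cam);R=np.array(c["R"]);o=-R.T@np.array(c["t"]).ravel()
    d=R.T@np.array([(uv[0]-c["cx"])/c["fx"],(uv[1]-c["cy"])/c["fy"],1])
    return o+d*(z-o[2])/d[2]
def rel(target,rotvec_world=None):
    o=ctrl.get_obs();R=Rn.from_rotvec(o["tool_rot"])
    return R.inv().apply(np.array(target)-o["tool_pos"])*100
E
python3 - <<'E'
from h import *
np.set_printoptions(precision=3,suppress=True)
for c in("top","scene"):
    im=ctrl.get_image(c); cv2.imwrite(f"pics/{c}0.png",im)
    print(c)
    for n,z in(("cap_center",.051),("knob_grip",.058),("window",.024),("sample_ring",0),("pod_green_center",.0215),("pod_orange_center",.0215),("caddy",0),("ramekin",0),("jam",0)):
        for d in ctrl.landmark_of(c,n)[:3]:
            print(n,round(d["score"],2),np.round(d["position"]),back(c,d["position"],z))
o=ctrl.get_obs();print(o["t"],o["tool_pos"],Rn.from_rotvec(o["tool_rot"]).as_matrix(),o["opening"])
E
```

```text
top
cap_center 0.89 [313. 232.] [ 0.497 -0.154  0.051]
cap_center 0.75 [235. 229.] [0.512 0.112 0.051]
knob_grip 0.57 [237. 228.] [0.514 0.105 0.058]
window 0.71 [236. 240.] [0.475 0.112 0.024]
sample_ring 0.9 [214. 229.] [0.513 0.189 0.   ]
pod_green_center 0.75 [159. 228.] [0.519 0.377 0.022]
pod_green_center 0.49 [185. 229.] [0.512 0.288 0.022]
pod_orange_center 0.56 [209. 231.] [0.506 0.203 0.022]
caddy 0.72 [237. 231.] [0.506 0.111 0.   ]
jam 0.54 [235. 227.] [0.519 0.118 0.   ]
scene
cap_center 0.94 [326. 184.] [ 0.496 -0.145  0.051]
cap_center 0.73 [229. 318.] [0.519 0.299 0.051]
cap_center 0.7 [278. 248.] [0.512 0.093 0.051]
knob_grip 0.79 [276. 252.] [0.508 0.109 0.058]
window 0.91 [292. 263.] [0.47  0.098 0.024]
sample_ring 0.62 [259. 294.] [0.505 0.199 0.   ]
pod_green_center 0.93 [208. 359.] [0.518 0.387 0.021]
pod_green_center 0.65 [232. 319.] [0.52  0.288 0.021]
pod_orange_center 0.94 [260. 292.] [0.501 0.202 0.021]
caddy 0.71 [276. 261.] [ 0.514  0.1   -0.   ]
ramekin 0.69 [361. 132.] [ 0.507 -0.444  0.   ]
ramekin 0.63 [227. 231.] [0.672 0.082 0.   ]
jam 0.83 [226. 232.] [0.673 0.085 0.   ]
1.0 [0.215 0.587 0.231] [[-0.939  0.345 -0.   ]
 [ 0.345  0.939 -0.   ]
 [ 0.    -0.    -1.   ]] 0.08552007449883145
```

```bash
python3 - <<'E'
import cv2,numpy as np
a=cv2.imread("pics/top0.png");b=cv2.imread("pics/scene0.png")
cv2.imwrite("pics/c_top.png",cv2.resize(a[170:290,130:340],None,fx=3.8,fy=3.8,interpolation=cv2.INTER_CUBIC))
cv2.imwrite("pics/c_scene.png",cv2.resize(b[120:400,170:390],None,fx=2.1,fy=2.1,interpolation=cv2.INTER_CUBIC))
E
```

```text
(no output)
```

View pics/c_top.png

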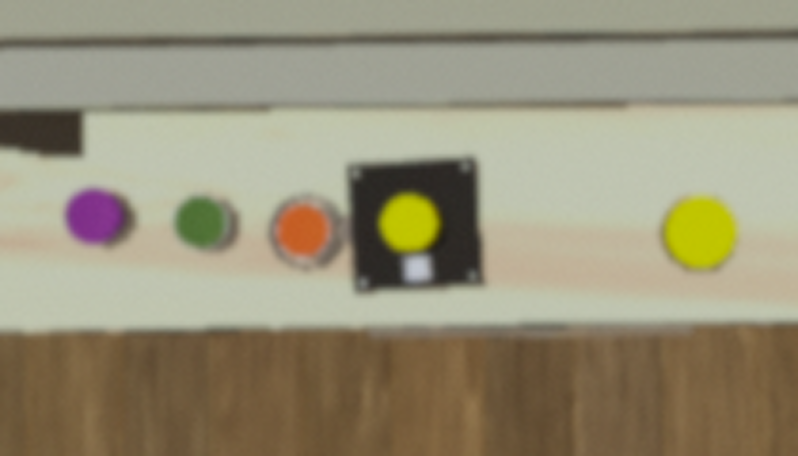

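View pics/c_scene.png

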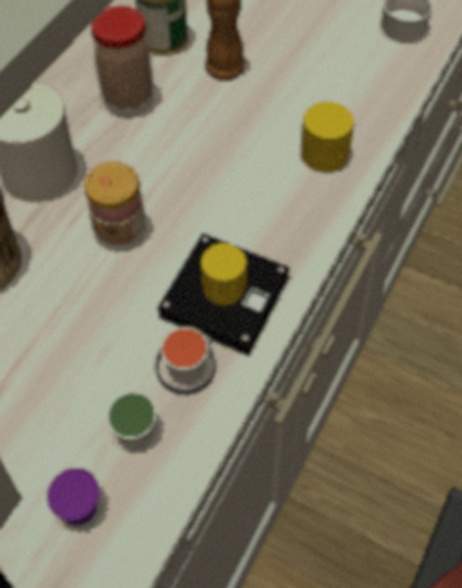

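The scene picture shows the orange-brown pod in the ring (scene ≈ 259,291; top ≈ 209,231) and the green one beyond it (232,319), so the target dial value is −1.047. The purple pod at (206,355) is a decoy.

Yellow caps: the smaller one stands on the housing (scene 277,250; top 237,228) and the larger one on the bare counter (scene 326,184; top 313,232). I choose the one on the housing.

```bash
cat > m.py <<'E'
from h import *
np.set_printoptions(precision=3,suppress=True)
a=cv2.imread("pics/top0.png");b=cv2.imread("pics/scene0.png")
def yb(im,lo=(22,120,80),hi=(36,255,255)):
    m=cv2.inRange(cv2.cvtColor(im,cv2.COLOR_BGR2HSV),lo,hi)
    n,_,s,c=cv2.connectedComponentsWithStats(m)
    return [(c[i],s[i]) for i in range(1,n) if s[i,4]>60]
for cam,im in(("top",a),("scene",b)):
    for c,s in yb(im): print(cam,c,s,"z.078",back(cam,c,.078),"z.051",back(cam,c,.051))
# housing in top view
g=cv2.cvtColor(a,cv2.COLOR_BGR2GRAY)[205:252,216:262]
m=(g<105).astype(np.uint8); n,l,s,_=cv2.connectedComponentsWithStats(m); i=1+np.argmax(s[1:,4])
cn=cv2.findContours((l==i).astype(np.uint8),0,2)[0][0]
r=cv2.minAreaRect(cn); pts=cv2.boxPoints(r)+[216,205]
P=np.array([back("top",p,.024) for p in pts]); print("housing",P,P.mean(0),np.linalg.norm(np.diff(P,axis=0),axis=1))
print("yaws",[np.degrees(np.arctan2(*(P[(k+1)%4]-P[k])[1::-1])) for k in range(4)])
for z in(.3,.5,.7): print("cabinet edge",z,back("top",(237,198),z))
c=ctrl.calibration("top");print("cam",-np.array(c["R"]).T@np.array(c["t"]).ravel())
E
python3 m.py
```

```text
top [237.073 228.191] [229 220  17  17 220] z.078 [0.513 0.102 0.078] z.051 [0.514 0.105 0.051]
top [313.805 230.94 ] [304 222  20  19 298] z.078 [ 0.501 -0.154  0.078] z.051 [ 0.501 -0.155  0.051]
scene [325.273 184.203] [314 169  24  33 644] z.078 [ 0.49  -0.123  0.078] z.051 [ 0.498 -0.145  0.051]
scene [275.876 248.624] [265 235  23  29 484] z.078 [0.507 0.112 0.078] z.051 [0.515 0.097 0.051]
housing [[0.565 0.164 0.024]
 [0.573 0.047 0.024]
 [0.459 0.04  0.024]
 [0.453 0.156 0.024]] [0.512 0.102 0.024] [0.117 0.113 0.117]
yaws [np.float64(-86.53162336165046), np.float64(-176.38908145997215), np.float64(93.4349113362495), np.float64(3.8046009791021387)]
cabinet edge 0.3 [0.596 0.082 0.3  ]
cabinet edge 0.5 [0.58  0.064 0.5  ]
cabinet edge 0.7 [0.563 0.046 0.7  ]
cam [ 0.479 -0.047  1.739]
```

View pics/scene0.png

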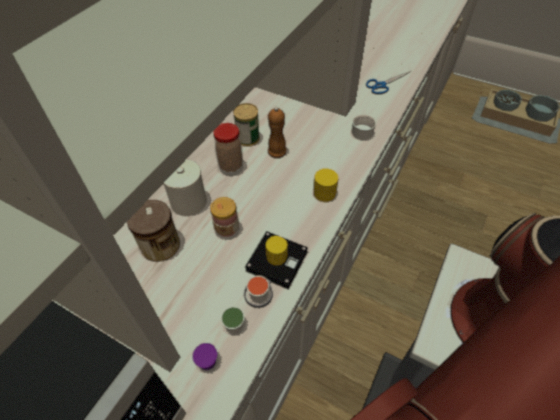

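The picture confirms it: small cap on the caddy at (277,250), jam jar at (224,218), ramekin at (363,127), and an overhead cabinet behind. So I stay low and in front. The two views agree on a knob axis near (0.513, 0.101) and a caddy yaw of about 3.6°. The housing fits at 0.117 x 0.113 m against 0.116 m given.

```bash
python3 -c "
from h import *
print(rel([.513,.101,.16]))"
```

```text
[-44.67869206 -35.33869898   7.13110181]
```

```bash
python3 -m handwheel '[[[-4.5,-3.5,0],[0,0,-0.1]],[[-9,-7,0],[0,0,-0.2]],[[-13.5,-10.6,0],[0,0,-0.3]],[[-18,-14.2,0.5],[0,0,-0.4]],[[-22.4,-17.7,1],[0,0,-0.415]]]' -1 60; python3 -c "
from h import *
print(rel([.513,.101,.16]))"
```

```text
t: 1.62
tool_pos: [0.3654, 0.3418, 0.2215]
tool_rot: [-0.101, 3.139, 0.001]
contact_force: [1.3, 0.4, -1.1]
opening: 0.0854
grip_force: 0.0
[-13.17036556 -24.98384917   6.15526029]
```

```bash
python3 -m handwheel '[[[-2.7,-5,1],[0,0,0]],[[-5.4,-10,2],[0,0,0]],[[-8.1,-15,3],[0,0,0]],[[-10.7,-20,4.5],[0,0,0]],[[-13.2,-25,6],[0,0,0]]]'; python3 -m handwheel '[[[0,0,0],[0,0,0]],[[0,0,0],[0,0,0]]]'; python3 - <<'E'
from h import *
np.set_printoptions(precision=3,suppress=True)
o=ctrl.get_obs();print(o["tool_pos"],Rn.from_rotvec(o["tool_rot"]).as_matrix(),rel([.513,.101,.042]))
im=ctrl.get_image("scene");cv2.imwrite("pics/s1.png",cv2.resize(im[150:330,170:390],None,fx=3,fy=3,interpolation=cv2.INTER_CUBIC))
E
```

```text
t: 2.25
tool_pos: [0.5131, 0.1005, 0.1613]
tool_rot: [-0.099, 3.139, 0.0]
contact_force: [0.7, 1.3, -0.0]
opening: 0.0856
grip_force: 0.0
t: 2.5
tool_pos: [0.5121, 0.1024, 0.1614]
tool_rot: [0.098, -3.14, -0.001]
contact_force: [-0.5, -0.1, 1.3]
opening: 0.0852
grip_force: 0.0
[0.512 0.102 0.161] [[-0.998 -0.063 -0.   ]
 [-0.063  0.998  0.   ]
 [ 0.     0.001 -1.   ]] [-0.083 -0.146 11.941]
```

View pics/s1.png

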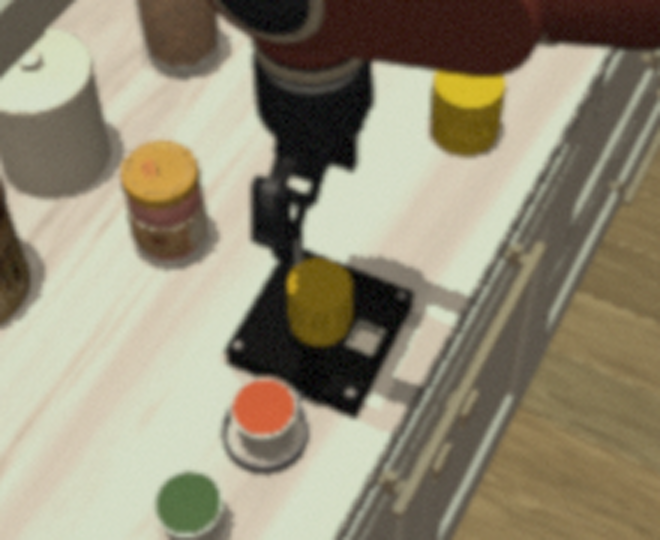

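```bash
python3 - <<'E'
from h import *
for X in([.513,.101,.161],[.513,.146,.174],[.513,.056,.174],[.513,.101,.078]): print((proj("scene",X)-[170,150])*3)
E
```

```text
[315.81331454 218.75537149]
[284.37106699 253.36299583]
[345.02386831 165.17373753]
[317.64409188 281.67807682]
```

The fingers sit where predicted, at (290,255) and (345,165), straddling the cap at (320,280). Going down.

```bash
python3 -m handwheel '[[[0,0,4],[0,0,0]],[[0,0,7],[0,0,0]],[[0,0,9.5],[0,0,0]],[[0,0,11],[0,0,0]],[[0,0,11.8],[0,0,0]]]'; python3 -m handwheel '[[[0,0,0],[0,0,0]],[[0,0,0],[0,0,0]],[[0,0,0],[0,0,0]],[[0,0,0],[0,0,0]],[[0,0,0],[0,0,0]]]' 1 60
```

```text
t: 3.18
tool_pos: [0.512, 0.103, 0.0431]
tool_rot: [-0.102, 3.14, 0.0]
contact_force: [-0.5, 0.4, -0.1]
opening: 0.0855
grip_force: 0.0
t: 3.8
tool_pos: [0.5134, 0.1015, 0.045]
tool_rot: [-0.099, 3.138, -0.002]
contact_force: [-1.6, -3.2, 5.9]
opening: 0.0492
grip_force: 62.2
```

```bash
python3 -m handwheel '[[[0,0,0],[0,0,0]],[[0,0,-0.3],[0,0,0]],[[0,0,-0.7],[0,0,0]],[[0,0,-1.2],[0,0,0]],[[0,0,-1.8],[0,0,0]]]'; python3 -m handwheel '[[[0,0,-1],[0,0,0]],[[0,0,-2.5],[0,0,0]],[[0,0,-4],[0,0,0]],[[0,0,-5.5],[0,0,0]],[[0,0,-5.5],[0,0,0]]]'
```

```text
t: 4.42
tool_pos: [0.5117, 0.1026, 0.0614]
tool_rot: [0.098, -3.139, -0.002]
contact_force: [0.2, 0.9, -0.6]
opening: 0.0487
grip_force: 64.7
t: 5.05
tool_pos: [0.5135, 0.1023, 0.1186]
tool_rot: [-0.099, 3.136, 0.0]
contact_force: [0.2, -0.3, -0.9]
opening: 0.0491
grip_force: 64.7
```

```bash
python3 -m handwheel '[[[0,-3,0],[0,0,0]],[[0,-7,0],[0,0,0]],[[0,-11,0],[0,0,0]],[[0,-14,0],[0,0,0]],[[0,-14,0],[0,0,0]]]'; python3 - <<'E'
from h import *
im=ctrl.get_image("scene");t=ctrl.get_image("top")
cv2.imwrite("pics/s2.png",np.hstack([cv2.resize(im[150:310,220:360],None,fx=3,fy=3,interpolation=cv2.INTER_CUBIC),cv2.resize(t[195:265,212:267],(377,480),interpolation=cv2.INTER_CUBIC)]))
cv2.imwrite("pics/raw_s2.png",im);cv2.imwrite("pics/raw_t2.png",t)
E
```

```text
t: 5.68
tool_pos: [0.5207, -0.039, 0.1158]
tool_rot: [0.094, -3.139, -0.0]
contact_force: [-0.1, 0.0, -0.4]
opening: 0.0491
grip_force: 64.7
```

View pics/s2.png

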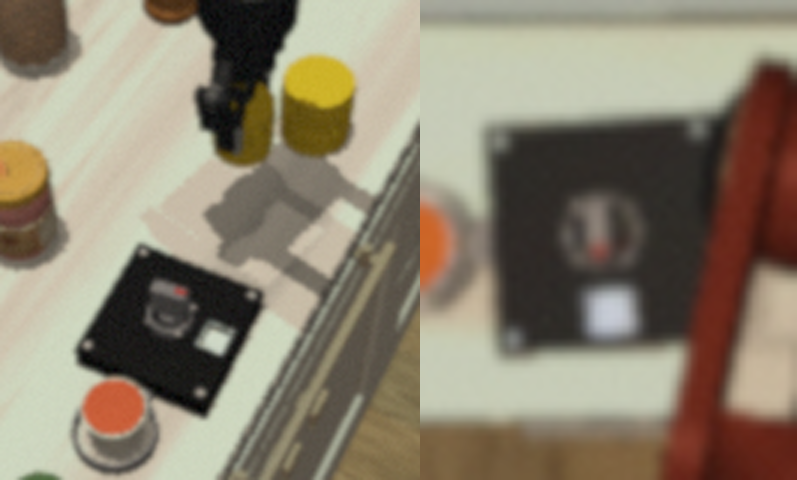

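The cap is in the fingers (scene ≈ 300,192) and clear of the knob. The knob bar points roughly at the window, red mark at about (600,250) in the right-hand crop. Lowering the cap onto free counter.

```bash
python3 -m handwheel '[[[0,0,3],[0,0,0]],[[0,0,6],[0,0,0]],[[0,0,7.5],[0,0,0]],[[0,0,8.6],[0,0,0]],[[0,0,8.9],[0,0,0]]]'; python3 -m handwheel '[[[0,0,0.2],[0,0,0]],[[0,0,0.4],[0,0,0]]]';python3 -m handwheel '[[[0,0,0.1],[0,0,0]],[[0,0,0.1],[0,0,0]]]'
```

```text
t: 6.4
tool_pos: [0.5211, -0.0372, 0.0271]
tool_rot: [0.1, -3.14, -0.0]
contact_force: [-0.6, -0.3, -1.4]
opening: 0.049
grip_force: 64.7
t: 6.65
tool_pos: [0.5218, -0.0377, 0.0241]
tool_rot: [-0.099, 3.138, -0.001]
contact_force: [0.8, -0.2, -0.6]
opening: 0.0488
grip_force: 64.7
t: 6.9
tool_pos: [0.5211, -0.0376, 0.0225]
tool_rot: [-0.099, 3.14, -0.0]
contact_force: [0.4, 0.6, 0.1]
opening: 0.0496
grip_force: 64.7
```

```bash
for i in 1 2 3; do python3 -m handwheel '[[[0,0,0.05],[0,0,0]],[[0,0,0.1],[0,0,0]],[[0,0,0.1],[0,0,0]]]' | grep -E 'tool_pos|force'; done
```

```text
tool_pos: [0.521, -0.0375, 0.0213]
contact_force: [-0.2, 0.6, -0.9]
grip_force: 64.7
tool_pos: [0.5211, -0.0375, 0.0211]
contact_force: [-3.6, 0.9, 6.0]
grip_force: 65.3
tool_pos: [0.5212, -0.0375, 0.0211]
contact_force: [-8.1, 0.6, 11.8]
grip_force: 65.9
```

Cap is on the counter (force has built up at TCP z 0.021, as expected). I back off a little and open.

```bash
python3 -m handwheel '[[[0,0,-0.1],[0,0,0]],[[0,0,-0.1],[0,0,0]]]' | grep force; python3 -m handwheel '[[[0,0,0],[0,0,0]],[[0,0,0],[0,0,0]],[[0,0,0],[0,0,0]],[[0,0,0],[0,0,0]],[[0,0,0],[0,0,0]]]' -1; python3 -m handwheel '[[[0,0,-2],[0,0,0]],[[0,0,-5],[0,0,0]],[[0,0,-8],[0,0,0]],[[0,0,-11],[0,0,0]],[[0,0,-13],[0,0,0]]]'; python3 - <<'E'
from h import *
im=ctrl.get_image("scene");t=ctrl.get_image("top")
cv2.imwrite("pics/s3.png",np.hstack([cv2.resize(im[150:310,220:360],None,fx=3,fy=3,interpolation=cv2.INTER_CUBIC),cv2.resize(t[195:265,212:267],(377,480),interpolation=cv2.INTER_CUBIC)]))
cv2.imwrite("pics/raw_s3.png",im);cv2.imwrite("pics/raw_t3.png",t)
np.set_printoptions(precision=4,suppress=True)
# red mark on the knob
for cam,i,(u,v,w,h) in(("top",t,(228,218,20,24)),("scene",im,(262,236,30,30))):
    c=i[v:v+h,u:u+w].astype(float); r=np.clip(c[...,2]-c[...,:2].max(2)-35,0,None)
    y,x=np.mgrid[v:v+h,u:u+w]; p=np.array([(x*r).sum(),(y*r).sum()])/r.sum()
    q=back(cam,p,.07);d=q[:2]-[.513,.1015];print(cam,p,r.sum(),q,"|d|",np.hypot(*d),"dial",np.arctan2(-d[1],-d[0])-.063)
E
```

```text
contact_force: [-2.3, -0.0, 5.0]
grip_force: 65.3
t: 8.9
tool_pos: [0.521, -0.0375, 0.0202]
tool_rot: [0.099, -3.14, -0.0]
contact_force: [0.5, 0.2, 0.1]
opening: 0.0855
grip_force: 0.0
t: 9.52
tool_pos: [0.5215, -0.0377, 0.152]
tool_rot: [-0.099, 3.138, -0.001]
contact_force: [-0.4, -0.2, 0.0]
opening: 0.0853
grip_force: 0.0
top [237.6957 231.1739] 23.0 [0.5032 0.1012 0.07  ] |d| 0.00976578165468838 dial -0.03027502928747796
scene [279.6146 246.7135] 192.0 [0.5041 0.0992 0.07  ] |d| 0.009179542134844905 dial 0.19177286031981378
```

View pics/s3.png

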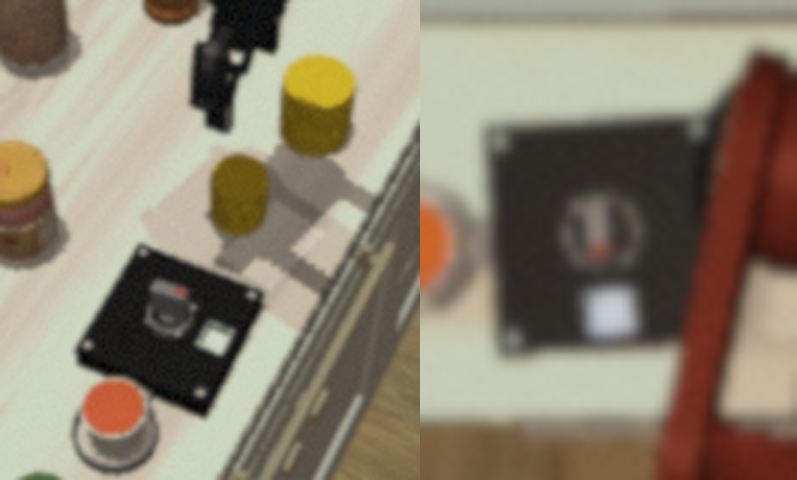

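The cap stands upright on the counter at about (300,215) in the full scene picture, its step is met at TCP height, and the knob bar is nearly aligned with the caddy's x. The grip will align the pads to the bar, so I only need a rough angle.

```bash
python3 - <<'E'
from h import *
np.set_printoptions(precision=4,suppress=True)
a=back("scene",(220+150/3,150+292/3),.07);b=back("scene",(220+187/3,150+293/3),.07)
print(a,b,np.linalg.norm(b-a),(a+b)/2,"dial",np.arctan2(*(a-b)[1::-1])-.063)
c=cv2.imread("pics/raw_t3.png")[195:265,212:267].astype(float)
g=c.mean(2); print(g[24:44,19:36].astype(int))
print(rel([.513,.1015,.15]),rel([.513,.1015,.042]))
E
```

```text
[0.5232 0.1115 0.07  ] [0.4972 0.0985 0.07  ] 0.028986136189724877 [0.5102 0.105  0.07  ] dial 0.4012057718866845
[[ 42  41  42  43  42  43  41  43  42  43  43  42  43  43  42  44  43]
 [ 43  41  43  43  42  43  44  41  42  42  41  44  45  42  43  42  42]
 [ 42  42  42  42  42  44  45  44  46  43  43  42  43  43  44  43  43]
 [ 43  43  42  45  47  51  55  55  56  54  48  45  44  42  41  43  44]
 [ 41  43  50  57  64  72  80  79  71  64  57  52  48  45  42  43  43]
 [ 42  46  60  80  89  97 106 100  84  72  70  67  57  46  45  42  43]
 [ 43  46  64  86  99 111 120 112  83  65  70  79  67  51  44  44  42]
 [ 44  49  65  75  87 111 124 116  85  60  64  77  73  58  46  45  43]
 [ 45  57  69  66  75 106 126 118  88  62  58  70  77  65  49  43  45]
 [ 46  65  83  71  72 105 125 121  90  64  54  65  80  69  51  44  42]
 [ 47  68  87  76  72 101 122 118  88  60  53  63  77  65  50  43  44]
 [ 46  64  83  76  71  93 111 109  86  62  55  64  70  60  48  43  43]
 [ 43  53  70  78  78  85  96  94  83  65  66  74  70  55  46  42  44]
 [ 42  46  63  81  83  83  87  82  75  69  77  81  66  50  43  44  43]
 [ 43  45  52  68  77  76  76  72  66  64  71  73  58  47  43  43  42]
 [ 41  44  45  52  56  59  64  62  57  55  58  54  47  43  44  42  43]
 [ 42  41  43  44  46  49  54  57  57  58  57  52  47  44  41  44  44]
 [ 43  44  43  45  52  65  73  85  92  94  91  82  62  48  42  41  44]
 [ 44  43  43  49  70  97 122 139 149 150 145 123  88  56  43  44  42]
 [ 41  43  43  53  82 122 160 179 189 188 180 152 102  61  45  43  43]]
[ 0.0829 13.9693  0.285 ] [ 0.1351 13.9844 11.0848]
```

```bash
python3 -m handwheel '[[[0,4,0],[0,0,-0.05]],[[0,8,0],[0,0,-0.1]],[[0,12,0],[0,0,-0.15]],[[0.1,14,0],[0,0,-0.15]],[[0.1,14,0],[0,0,-0.15]]]'; python3 -m handwheel '[[[0,0,4],[0,0,0]],[[0,0,7],[0,0,0]],[[0,0,9],[0,0,0]],[[0,0,10.3],[0,0,0]],[[0,0,11],[0,0,0]]]';python3 -m handwheel '[[[0,0,0],[0,0,0]],[[0,0,0],[0,0,0]]]'
```

```text
t: 10.25
tool_pos: [0.5101, 0.1031, 0.1486]
tool_rot: [0.338, -3.121, -0.0]
contact_force: [-0.4, -0.9, 0.2]
opening: 0.0854
grip_force: 0.0
t: 10.88
tool_pos: [0.5109, 0.1015, 0.0394]
tool_rot: [0.333, -3.123, 0.0]
contact_force: [0.4, 0.7, 0.2]
opening: 0.0854
grip_force: 0.0
t: 11.12
tool_pos: [0.5119, 0.1021, 0.0412]
tool_rot: [-0.334, 3.122, -0.0]
contact_force: [0.4, 1.5, 0.1]
opening: 0.0853
grip_force: 0.0
```

```bash
python3 -m handwheel '[[[0,0,0],[0,0,0]],[[0,0,0],[0,0,0]],[[0,0,0],[0,0,0]],[[0,0,0],[0,0,0]],[[0,0,0],[0,0,0]]]' 1 40; python3 -m handwheel '[[[0,0,0],[0,0,0]],[[0,0,0],[0,0,0]],[[0,0,0],[0,0,0]],[[0,0,0],[0,0,0]],[[0,0,0],[0,0,0]]]'; python3 -c "
from h import *
print(ctrl.get_obs()['wrist_torque'])"
```

```text
t: 11.75
tool_pos: [0.512, 0.1008, 0.0406]
tool_rot: [-0.335, 3.122, -0.005]
contact_force: [2.3, -4.5, 0.7]
opening: 0.0115
grip_force: 42.4
t: 12.38
tool_pos: [0.512, 0.1008, 0.0406]
tool_rot: [-0.334, 3.122, -0.004]
contact_force: [2.1, -6.4, 1.0]
opening: 0.0112
grip_force: 42.5
[-0.63571652 -0.21051488  0.02714194]
```

Opening 11.3 mm, so the pads lie flat on the 12 mm bar at dial ≈ 0.15. Turning clockwise by 1.2 rad.

```bash
python3 -m handwheel '[[[0,-0.1,0],[0,0,0.12]],[[0,-0.1,0],[0,0,0.24]],[[0,-0.1,0],[0,0,0.36]],[[0,-0.1,0],[0,0,0.48]],[[0,-0.1,0],[0,0,0.6]]]'; python3 -m handwheel '[[[0,0,0],[0,0,0.12]],[[0,0,0],[0,0,0.24]],[[0,0,0],[0,0,0.36]],[[0,0,0],[0,0,0.48]],[[0,0,0],[0,0,0.6]]]';python3 -m handwheel '[[[0,0,0],[0,0,0]],[[0,0,0],[0,0,0]],[[0,0,0],[0,0,0]]]'
```

```text
t: 13.0
tool_pos: [0.5121, 0.1009, 0.0406]
tool_rot: [0.609, 3.08, -0.0]
contact_force: [1.8, -0.7, -0.1]
opening: 0.0115
grip_force: 42.5
t: 13.62
tool_pos: [0.5122, 0.101, 0.0406]
tool_rot: [1.492, 2.762, 0.001]
contact_force: [1.5, -0.7, -0.7]
opening: 0.0114
grip_force: 42.4
t: 14.0
tool_pos: [0.5121, 0.101, 0.0406]
tool_rot: [1.486, 2.766, 0.001]
contact_force: [3.7, -1.6, -1.6]
opening: 0.0114
grip_force: 42.3
```

```bash
python3 -m handwheel '[[[0,0,0],[0,0,0]],[[0,0,0],[0,0,0]],[[0,0,0],[0,0,0]],[[0,0,0],[0,0,0]],[[0,0,0],[0,0,0]]]' -1|grep -E "open|grip"; python3 -m handwheel '[[[0,0,-1],[0,0,0]],[[0,0,-4],[0,0,0]],[[0,0,-8],[0,0,0]],[[0,0,-11],[0,0,0]],[[0,0,-11],[0,0,0]]]'; python3 -m handwheel '[[[2,-4,0],[0,0,0]],[[4,-8,0],[0,0,0]],[[5,-11,0],[0,0,0]],[[6,-13,0],[0,0,0]],[[6,-13,0],[0,0,0]]]'; python3 - <<'E'
from h import *
im=ctrl.get_image("scene");t=ctrl.get_image("top")
cv2.imwrite("pics/s4.png",np.hstack([cv2.resize(im[150:310,220:360],None,fx=3,fy=3,interpolation=cv2.INTER_CUBIC),cv2.resize(t[195:265,212:267],(377,480),interpolation=cv2.INTER_CUBIC)]))
E
```

```text
opening: 0.0849
grip_force: 0.0
t: 15.25
tool_pos: [0.5137, 0.1013, 0.1545]
tool_rot: [1.485, 2.761, 0.006]
contact_force: [-0.4, 0.6, 0.2]
opening: 0.0856
grip_force: 0.0
t: 15.88
tool_pos: [0.3686, 0.0795, 0.1491]
tool_rot: [-1.488, -2.766, 0.001]
contact_force: [0.8, -0.1, -0.2]
opening: 0.0854
grip_force: 0.0
```

View pics/s4.png

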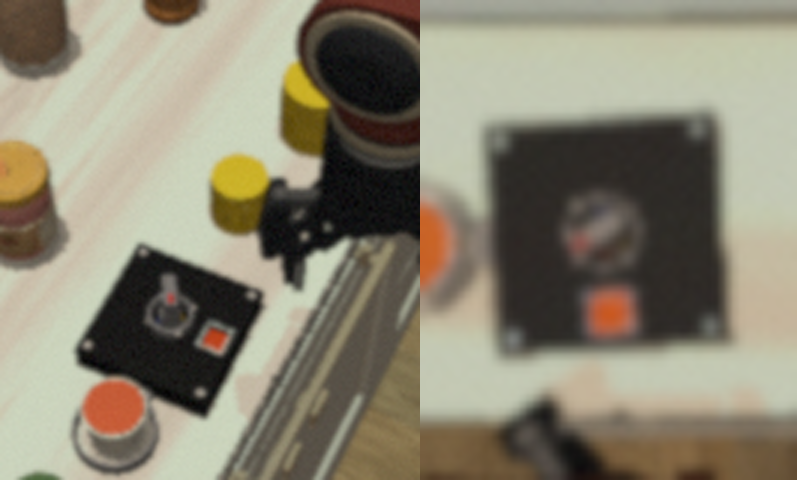

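The window is entirely orange (crop 215,337 and 610,312), matching the orange pod in the ring. The cap stands upright at (240,195) in the crop, and the gripper is free and well above everything.

```bash
python3 -c "
from station import ctrl
print(ctrl.finish_job())"
```

```text
the job is handed in; nothing more can be done
None
```

I took the cap off and stood it open side down on the counter, turned the dial so the window shows only orange to match the pod in the ring, and handed the job in at about 16 s; no pass/fail verdict came back.

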